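# Move the warmed sample bottles to the cooling rack in the same order

## Task

The four unlabelled sample bottles in the block heater are warm and must now cool in the grey bottle rack; their order in the row is the only record of which sample is which, so keep it. Move them so that the bottle nearest the heater's control panel stands in the compartment nearest the rack's white writing plate, the next one in the next compartment, and so on to the far end. Keep the bottles upright and leave each standing on the floor of its own compartment, released.

Things in the scene. Friction and masses are not known exactly. Their poses are not given: they have to be found in the camera images.
- heater: White block heater (dry bath), 66 x 229 x 56 mm high, fixed. Origin: centre of its underside; x across, y along the row of blocks, z up. Its control panel (grey plate with a black display and a small black knob rising to 65 mm, the panel covers the last 37 mm) is at its +y end. Four aluminium blocks stand in a row in its well, their centres on x = 0 at y = +49.5 (nearest the panel), +4.5, -40.5 and -85.5 mm; which block is in which place varies.
- block_1: Aluminium heater block, 48 x 44 x 50 mm, fixed, its axes parallel to the heater's, top face 58 mm above the desk, with one round bore of 34 mm diameter and 20 mm depth in the middle of its top. Origin: centre of its underside, 8 mm above the desk (bore floor 30 mm above the origin). The dropper bottle starts in this block's bore.
- block_2: Aluminium heater block, 48 x 44 x 50 mm, fixed, its axes parallel to the heater's, top face 58 mm above the desk, with one round bore of 31 mm diameter and 20 mm depth in the middle of its top. Origin: centre of its underside, 8 mm above the desk (bore floor 30 mm above the origin). The squat vial starts in this block's bore.
- block_3: Aluminium heater block, 48 x 44 x 50 mm, fixed, its axes parallel to the heater's, top face 58 mm above the desk, with one round bore of 26 mm diameter and 20 mm depth in the middle of its top. Origin: centre of its underside, 8 mm above the desk (bore floor 30 mm above the origin). The crimp vial starts in this block's bore.
- block_4: Aluminium heater block, 48 x 44 x 50 mm, fixed, its axes parallel to the heater's, top face 58 mm above the desk, with one round bore of 28 mm diameter and 20 mm depth in the middle of its top. Origin: centre of its underside, 8 mm above the desk (bore floor 30 mm above the origin). The tall vial starts in this block's bore.
- dropper_bottle: Small amber (almost black) dropper bottle with black cap, the widest of the four: body 31 mm diameter, 68 mm high in all; straight body up to about 43 mm, then a shoulder up to 54 mm, cap 18 mm diameter above. 50 g. Origin: centre of its underside, z up along it. It starts standing 20 mm deep in the bore of block_1.
- squat_vial: Squat clear glass vial with white ribbed screw cap, the shortest: body 28 mm diameter up to 43 mm, cap 24 mm diameter from 47 to 61 mm (top). 30 g. Origin: centre of its underside, z up along it. It starts standing 20 mm deep in the bore of block_2.
- crimp_vial: Slim clear glass vial with a bright aluminium crimp cap: body 23 mm diameter up to 55 mm, cap 21 mm diameter from 66 to 74 mm (top). 30 g. Origin: centre of its underside, z up along it. It starts standing 20 mm deep in the bore of block_3.
- tall_vial: Tall amber glass vial with black ribbed screw cap, the tallest: body 25 mm diameter up to 63 mm, cap 22 mm diameter from 69 to 84 mm (top). 35 g. Origin: centre of its underside, z up along it. It starts standing 20 mm deep in the bore of block_4.
- rack: Grey plastic bottle rack on four short steel legs, 58 x 219 mm, fixed. Origin: centre of its underside, on the desk; y along the row, z up. Four open compartments, 50 (x) by 47 (y) mm inside, centred on x = 0 at y = +66, +16, -34, -84 mm; floors 35 mm and tops of the 3 mm walls 57 mm above the desk. A sloping blank white writing plate, 50 x 19 mm, forms its +y end.

How it is judged:
By the outcome, as a careful person would: the job done as asked, in the order asked, and still so for the second after the job is handed in, with the robot touching nothing.
It also fails if it takes over 96 s, if anything falls off the work surface, if the arm or the gripper's body presses on something with over 40 N, if the wrist force passes 120 N, or if a joint passes its speed limit or range.

## Robot

A 6-joint arm with a two-finger parallel gripper is mounted at the origin on a cart in front of the work surface, level with it; the furniture and walls round the work are solid. World frame = base frame: x ahead of the robot, y to its left, z up, the work surface at z = 0. Lengths are in m, angles in rad, forces in N, time in s.
With the tool pointing down it reaches from about 0.3 to 0.775 m from the base axis. Payload 14.6 kg.
Tool frame: the origin (TCP) lies midway between the tips of the shut fingers; the grasp point (between the pads) lies 19 mm behind it (r.grip_depth is the distance from the TCP to the grasp point, in m); z points along the fingers, y is the line along which they close (so a half turn about z gives the same grasp; the last joint's range is limited). The gripper opens to 85 mm and grips with 20 to 120 N. Pads are 22 mm wide; open, the fingers measure 114 mm over their backs; the gripper's body (76 mm by 85 mm) begins 54 mm behind the grasp point. The pads swing forward as they close: fully open they stand 13 mm farther back than shut.
Start: joints at [-1.18, 0.3, 1.521, -0, 1.321, -0.067], TCP at [0.243, -0.493, 0.231] pointing down, gripper open.
Joint ranges: [-3.03, 3.03], [-0.79, 2.21], [0.23, 2.52], [-1.04, 4.18], [0, 3.07], [-2.55, 2.55]. Speed limits (rad/s): [2.22, 2.22, 2.57, 3.14, 3.14, 3.14].

## Interface

Orientations are given as a 3x3 rotation matrix whose columns are the frame's x, y, z axes.
In Python, from cell import r, viewer gives the robot as it stands.
- The arm moves only by the shell command python3 -m inch 'ROWS' [OPENING] [FORCE]. ROWS is JSON, a list of rows, each an object of numbers: "dx", "dy", "dz": the shift along the tool's x, y, z in mm; "twist": the turn about the tool's z in rad. In form: [{"dx": .., "dy": .., "dz": .., "twist": ..}, ...]. A call has 1 to 20 rows; each row is the pose to reach, as a shift and turn from the pose commanded when the call began, along the tool's axes at that moment; what a row does not reach only later rows make up. A row lasts 1/8 s, in which the tool goes at most 62.5 mm and 10.7 degrees, less where a joint would pass 70% of its speed; a pose out of reach is approached as far as the arm can. A call with a gripper value outside its range is refused whole. OPENING is the closure in counts, from 0 (fully open) to 255 (shut), set as the call begins (- or left out, the last holds). The fingers move at their own pace and stop on an object; FORCE is the grip in N (left out, the last holds). Time passes only in rows, so rows that repeat a pose let the fingers close. It gives the time, the measured TCP pose, the force, the opening and the grip force at its end, in the units of the state.
- r.sense(): the state, without advancing time (a new reading comes with each control period).
- viewer.grab_frame(name): name is "scene" or "side" or "wrist"; returns the picture (384x512x3 uint8, red, green, blue); there is no depth.
- viewer.calibration(name): a dict with "fx", "fy", "cx", "cy" (pixels), "xyz" and "attitude" of the camera in the world. Camera axes: x right, y up, looking along -z (the intrinsics and any distortion apply to the point x, -y, -z); pixel columns grow to the right and rows downward; lengths in m; the calibration is good to about 2 mm. The wrist camera is an equidistant fisheye: a pixel r from the principal point sees the ray r / f radians off the axis. A picture is of the moment at which its call begins: read the wrist's pose just before it. calibration takes no time and is no camera call; for the wrist camera it gives the pose at the moment of the call.
- r.sign_off(): hands the job in; it is judged then, once.
Trained networks look in the newest picture that a camera, given by its name, has taken for a name from the list of things; names that differ only in an ending like _2 or _b are one class to them, and where a whole thing is asked for, a point or a joint stands for the part that bears it (a point fixed in the world has none). Each returns a list of dicts, best first, with "confidence" (0 to 1); they miss things now and then, are a little off and sometimes report something else, mostly with a low value. They report only what shows in the picture. A call takes as long as a camera call.
- viewer.masks_of(camera, target): "pixels" (384x512 bool, what is visible of it) and "box" ([centre column, centre row, width, height] in pixels, round what is visible of it).
The state is a dict: "t": time; "joint_pos": joint angles; "qvel": joint speeds; "joint_torque": joint torques, N m; "eef_pos": TCP position; "orientation": TCP orientation; "wrist_force": force on the tool from outside, world axes, zero at the start; "torque": the same for the moment, N m; "opening": finger opening in m; "grip_force": force on a finger pad.
Only numpy, scipy, OpenCV 4.12 (cv2) and the standard library are available. Lean on these libraries where they do the work, as an engineer would, in place of code of your own. Each camera call takes 0.05 s, during which the arm holds its last target. There are 200 camera calls.

## Working session

There is one attempt and no reset: what is moved stays moved. The work goes in short steps, Python scripts to look and compute and a shell command to move; the robot and the scene stay as the last step left them, time stands still between calls to the robot, and variables do not carry over. Pictures are saved under pics/ and viewed, at most 14 in all, crops included, and the job is handed in when it is done.

```bash
mkdir -p pics; ls; python3 - <<'E'
from cell import r, viewer
import cv2, numpy as np
for n in ["scene","side","wrist"]:
    im=viewer.grab_frame(n); cv2.imwrite(f"pics/{n}0.png",im[:,:,::-1])
    c=viewer.calibration(n); print(n,{k:np.round(v,4).tolist() for k,v in c.items() if k not in()} )
    for t in ["heater","rack","dropper_bottle","squat_vial","crimp_vial","tall_vial"]:
        print(t,[(round(d["confidence"],2),np.round(d["box"]).tolist()) for d in viewer.masks_of(n,t)[:2]])
s=r.sense(); print(s)
E
python3 - <<'E'
import cv2,numpy as np
a=cv2.imread('pics/scene0.png');b=cv2.imread('pics/side0.png')
cv2.imwrite('pics/a.png',cv2.resize(a,(800,600)));cv2.imwrite('pics/b.png',cv2.resize(b,(800,600)))
E
```

```text
pics
scene {'fx': 465.1685, 'fy': 465.1685, 'cx': 252.4643, 'cy': 193.1406, 'xyz': [0.1118, -0.7225, 0.7128], 'attitude': [[0.7572, 0.501, -0.419], [-0.6532, 0.5804, -0.4863], [-0.0005, 0.642, 0.7667]]}
heater [(0.82, [285.0, 199.0, 98.0, 106.0])]
rack [(0.67, [241.0, 247.0, 28.0, 47.0])]
dropper_bottle [(0.55, [293.0, 193.0, 21.0, 28.0])]
squat_vial [(0.79, [280.0, 175.0, 14.0, 28.0])]
crimp_vial [(0.69, [311.0, 208.0, 15.0, 37.0]), (0.36, [310.0, 220.0, 40.0, 25.0])]
tall_vial [(0.94, [270.0, 155.0, 12.0, 38.0])]
side {'fx': 444.7143, 'fy': 444.7143, 'cx': 258.0663, 'cy': 189.7945, 'xyz': [0.4662, 0.357, 0.5832], 'attitude': [[-1.0, -0.0074, -0.0018], [0.0032, -0.6274, 0.7787], [-0.0069, 0.7786, 0.6274]]}
heater [(0.83, [225.0, 197.0, 57.0, 93.0])]
rack []
dropper_bottle [(0.68, [234.0, 159.0, 11.0, 28.0]), (0.47, [237.0, 145.0, 12.0, 32.0])]
squat_vial [(0.56, [228.0, 175.0, 8.0, 27.0])]
crimp_vial [(0.58, [237.0, 145.0, 10.0, 34.0])]
tall_vial [(0.85, [223.0, 183.0, 18.0, 35.0])]
wrist {'fx': 297.3186, 'fy': 297.3186, 'cx': 255.8209, 'cy': 190.1874, 'xyz': [0.3164, -0.4572, 0.374
[... 345 characters left out ...]
  1.32071131e+00, -6.66176855e-02]), 'qvel': array([-0.00053094, -0.00099002, -0.00125877,  0.00027981, -0.00048049,
       -0.00027062]), 'joint_torque': array([ 4.37598974e-04, -5.43365228e+01, -3.61987960e+01, -1.39954277e-04,
        6.61506456e-04, -7.51687480e-05]), 'eef_pos': array([ 0.2430596 , -0.49335043,  0.23127668]), 'orientation': array([[ 8.97024313e-01,  4.41981199e-01, -3.70145116e-05],
       [ 4.41981200e-01, -8.97024313e-01,  2.00720125e-05],
       [-2.43314646e-05, -3.43648015e-05, -9.99999999e-01]]), 'wrist_force': array([ 0.31816748, -0.08211475,  0.24248078]), 'torque': array([-0.00208081,  0.01301538,  0.01732588]), 'grip_force': 0.0, 'opening': 0.08569247513990452}
```

View pics/a.png

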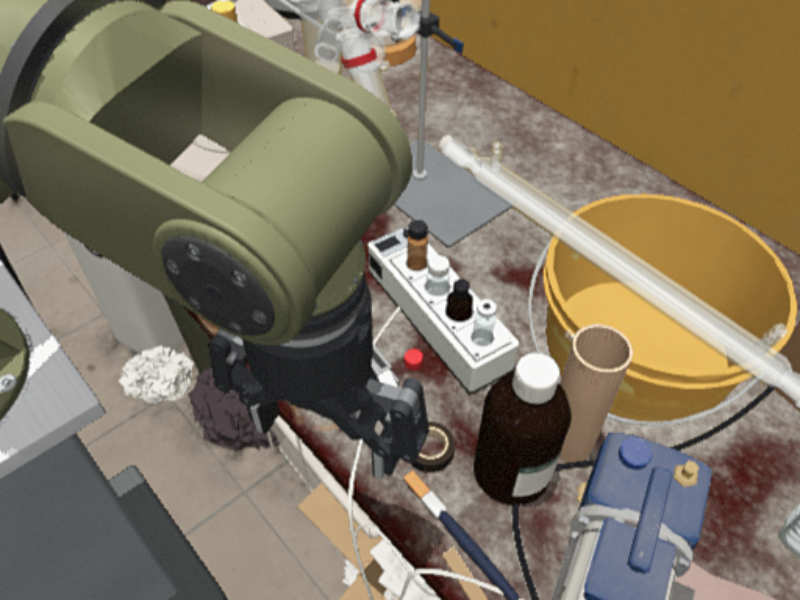

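View pics/b.png

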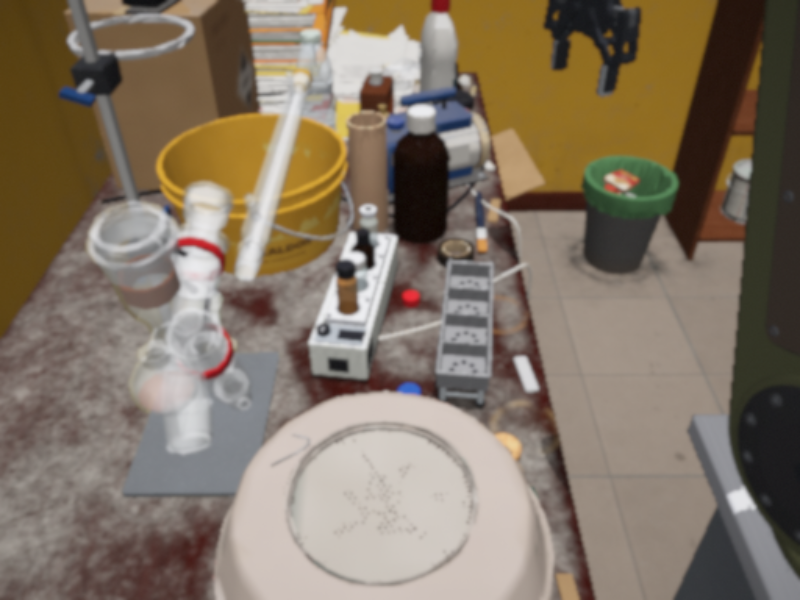

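```bash
python3 - <<'E'
import cv2
b=cv2.imread('pics/side0.png')[136:262,185:330]; cv2.imwrite('pics/c.png',cv2.resize(b,None,fx=4.7,fy=4.7,interpolation=cv2.INTER_CUBIC))
b=cv2.imread('pics/scene0.png')[135:255,222:342]; cv2.imwrite('pics/d.png',cv2.resize(b,None,fx=5,fy=5,interpolation=cv2.INTER_CUBIC))
E
```

```text
(no output)
```

View pics/c.png

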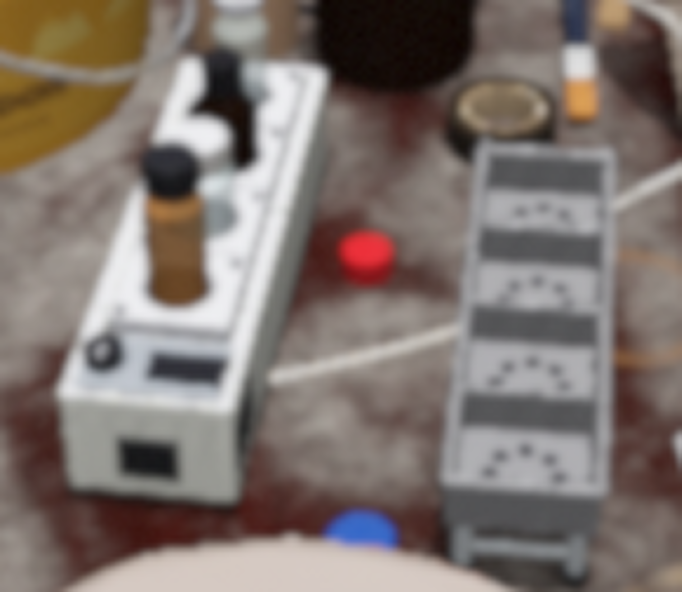

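View pics/d.png

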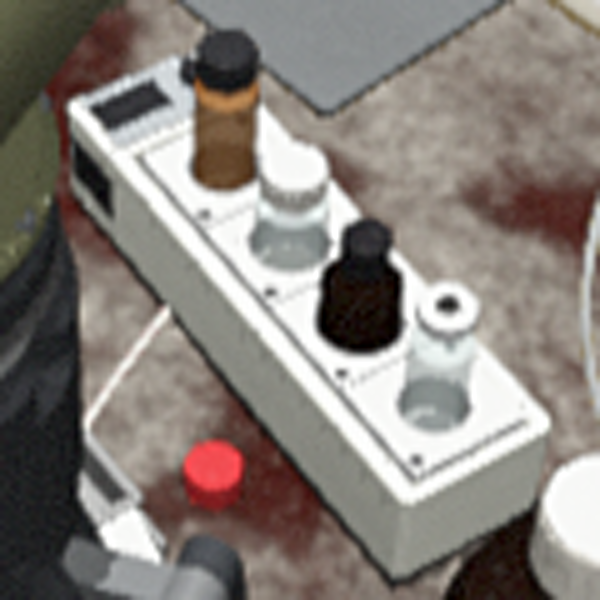

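View pics/wrist0.png

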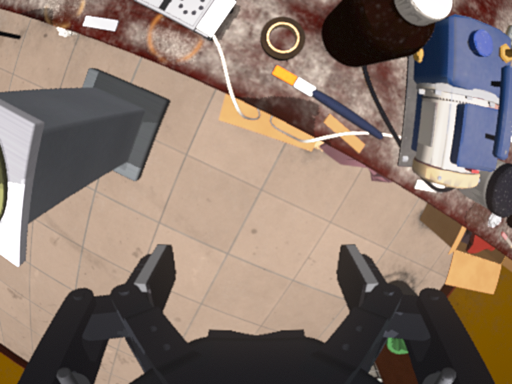

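```bash
cat > h.py <<'E'
from cell import r, viewer
import numpy as np, cv2
from scipy.optimize import least_squares
def proj(c,P,wrist=False):
    p=(np.atleast_2d(P)-c["xyz"])@np.array(c["attitude"]); x,y,z=p[:,0],-p[:,1],-p[:,2]
    if wrist:
        rr=np.hypot(x,y); th=np.arctan2(rr,z); k=th/np.maximum(rr,1e-9)
    else: k=1/z
    return np.c_[c["cx"]+c["fx"]*x*k, c["cy"]+c["fy"]*y*k]
def world(p,L):
    x,y,a=p; L=np.atleast_2d(L)/1000.; c,s=np.cos(a),np.sin(a)
    return np.c_[x+c*L[:,0]-s*L[:,1], y+s*L[:,0]+c*L[:,1], L[:,2]]
def fit(obs,p0):  # obs: (calib, wrist?, Lpts mm, pix)
    f=lambda p: np.concatenate([(proj(c,world(p,L),w)-px).ravel() for c,w,L,px in obs])
    s=least_squares(f,p0,loss="soft_l1",x_scale=[.1,.1,.1]); return s.x,f(s.x).reshape(-1,2)
E
python3 - <<'E'
from h import *
cs,cd=viewer.calibration("scene"),viewer.calibration("side")
S=lambda l:np.array(l)/5+[222,135]-.4
D=lambda l:np.array(l)/4.7+[185,136]-.4
H=[-33,114.5,56],[33,114.5,56],[33,-114.5,56],[-33,-114.5,56]
o=[(cs,0,[H[0],H[1],H[2],H[3]],S([(70,105),(180,58),(548,415),(403,502)])),
   (cd,0,[H[0],H[1],H[3]],D([(240,405),(62,392),(328,68)]))]
p,e=fit(o,[.5,-.2,0]);print("heater",p.round(4),e.round(1).tolist())
R=[29,-109.5,57],[-29,-109.5,57],[-29,92.5,57],[29,92.5,57]
o=[(cd,0,R,D([(445,485),(608,492),(615,150),(480,143)]))]
for a0 in (np.pi,):
    R2=[[-29,-109.5,57],[29,-109.5,57],[29,92.5,57],[-29,92.5,57]]
    p2,e=fit([(cd,0,R2,o[0][3])],[.4,-.2,a0]);print("rack",p2.round(4),e.round(1).tolist())
for n,y in zip("tall squat drop crimp".split(),(49.5,4.5,-40.5,-85.5)): print(n,world(p,[0,y,38]).round(4), np.hypot(*world(p,[0,y,38])[0,:2]).round(3))
for y in (66,16,-34,-84): print(world(p2,[0,y,35]).round(4),np.hypot(*world(p2,[0,y,35])[0,:2]).round(3))
for t,y in (("tall_vial",49.5),("squat_vial",4.5),("dropper_bottle",-40.5),("crimp_vial",-85.5)):
    print(t,proj(cs,world(p,[0,y,75])).round(),proj(cd,world(p,[0,y,75])).round())
E
```

```text
heater [ 0.5231 -0.3244 -0.142 ] [[-2.3, -0.8], [3.6, -3.9], [1.5, 0.9], [0.3, 0.2], [0.1, 1.2], [0.7, 0.6], [0.4, -0.3]]
rack [ 0.3918 -0.2745  3.028 ] [[-0.1, -1.2], [0.3, -0.1], [0.0, 0.9], [-0.2, 0.7]]
tall [[ 0.5301 -0.2754  0.038 ]] 0.597
squat [[ 0.5238 -0.3199  0.038 ]] 0.614
drop [[ 0.5174 -0.3645  0.038 ]] 0.633
crimp [[ 0.511 -0.409  0.038]] 0.655
[[ 0.3843 -0.3401  0.035 ]] 0.513
[[ 0.39   -0.2904  0.035 ]] 0.486
[[ 0.3956 -0.2407  0.035 ]] 0.463
[[ 0.4013 -0.191   0.035 ]] 0.444
tall_vial [[266. 162.]] [[224. 189.]]
squat_vial [[279. 177.]] [[228. 175.]]
dropper_bottle [[294. 192.]] [[233. 161.]]
crimp_vial [[309. 209.]] [[237. 149.]]
```

```bash
python3 - <<'E'
from h import *
cs,cd=viewer.calibration("scene"),viewer.calibration("side")
def tri(a,b):
    f=lambda P:np.r_[(proj(cs,P)-a).ravel(),(proj(cd,P)-b).ravel()]
    s=least_squares(f,[.5,-.3,.1]);return s.x.round(3),f(s.x).round(1)
k=1.5625
print("tube end",tri(np.array([452,150])/k,np.array([247,270])/k))
print("bottle top",tri(np.array([538,365])/k,np.array([422,112])/k))
print("tan tube top",tri(np.array([600,348])/k,np.array([368,120])/k))
E
```

```text
tube end (array([ 0.631, -0.228,  0.149]), array([-0.1,  0.1, -0.1, -0.1]))
bottle top (array([ 0.443, -0.528,  0.191]), array([-0.7,  0.6, -1.2, -0.7]))
tan tube top (array([ 0.515, -0.545,  0.171]), array([-0.1,  0.1, -0.1, -0.1]))
```

```bash
python3 -m inch '[{"dz":-15,"dx":20},{"dz":-20,"dx":60,"dy":-15,"twist":-0.15},{"dz":-20,"dx":110,"dy":-27,"twist":-0.32},{"dz":-20,"dx":160,"dy":-40,"twist":-0.5},{"dz":-20,"dx":210,"dy":-52,"twist":-0.67},{"dz":-20,"dx":260,"dy":-64,"twist":-0.82},{"dz":-20,"dx":275,"dy":-68,"twist":-0.972},{"dz":-20,"dx":275,"dy":-68,"twist":-0.972},{"dz":-20,"dx":275,"dy":-68,"twist":-0.972}]' 90 30
python3 - <<'E'
from h import *
im=viewer.grab_frame("wrist"); cv2.imwrite("pics/w1.png",im[:,:,::-1]);
import pickle; pickle.dump(viewer.calibration("wrist"),open("w1.pkl","wb"))
cv2.imwrite("pics/w1b.png",cv2.resize(im[:,:,::-1],(800,600),interpolation=cv2.INTER_CUBIC))
E
```

```text
schema error: expected keys dx, dy, dz, twist
```

View pics/w1b.png

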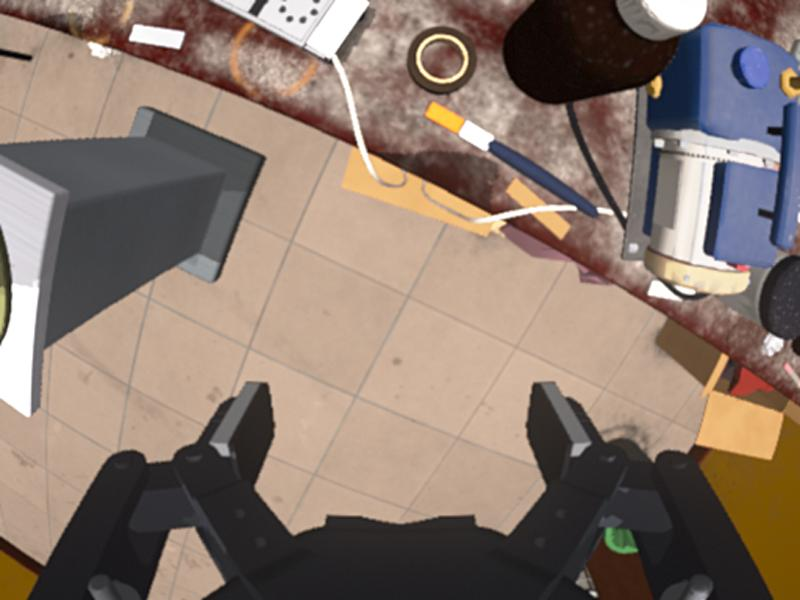

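The first move was refused for missing keys, so the arm hasn't moved. This picture confirms that the rack's white writing plate is at its -y (right) end, near pixel (340,25).

```bash
python3 -m inch '[{"dx":20,"dy":0,"dz":-15,"twist":0},{"dx":60,"dy":-15,"dz":-20,"twist":-0.15},{"dx":110,"dy":-27,"dz":-20,"twist":-0.32},{"dx":160,"dy":-40,"dz":-20,"twist":-0.5},{"dx":210,"dy":-52,"dz":-20,"twist":-0.67},{"dx":260,"dy":-64,"dz":-20,"twist":-0.82},{"dx":275,"dy":-68,"dz":-20,"twist":-0.972},{"dx":275,"dy":-68,"dz":-20,"twist":-0.972},{"dx":275,"dy":-68,"dz":-20,"twist":-0.972}]' 90 30
python3 - <<'E'
from h import *
c=viewer.calibration("wrist"); im=viewer.grab_frame("wrist")
import pickle; pickle.dump(c,open("w1.pkl","wb")); cv2.imwrite("pics/w1.png",im[:,:,::-1])
cv2.imwrite("pics/w1b.png",cv2.resize(im[:,:,::-1],(800,600),interpolation=cv2.INTER_CUBIC))
H=[-33,114.5,56],[33,114.5,56],[33,-114.5,56],[-33,-114.5,56]
R2=[[-29,-109.5,57],[29,-109.5,57],[29,92.5,57],[-29,92.5,57]]
print((proj(c,world([.5231,-.3244,-.142],H),1)*1.5625).round().tolist())
print((proj(c,world([.3918,-.2745,3.028],R2),1)*1.5625).round().tolist())
E
```

```text
t: 2.22
eef_pos: [0.4595, -0.311, 0.2517]
orientation: [[0.144, 0.99, 0.0], [0.99, -0.144, -0.0], [-0.0, 0.0, -1.0]]
wrist_force: [0.2, 0.3, -0.1]
opening: 0.0549
grip_force: 0.0
[[443.0, 109.0], [532.0, 113.0], [513.0, 393.0], [437.0, 395.0]]
[[333.0, 74.0], [256.0, 82.0], [278.0, 339.0], [348.0, 338.0]]
```

View pics/w1b.png

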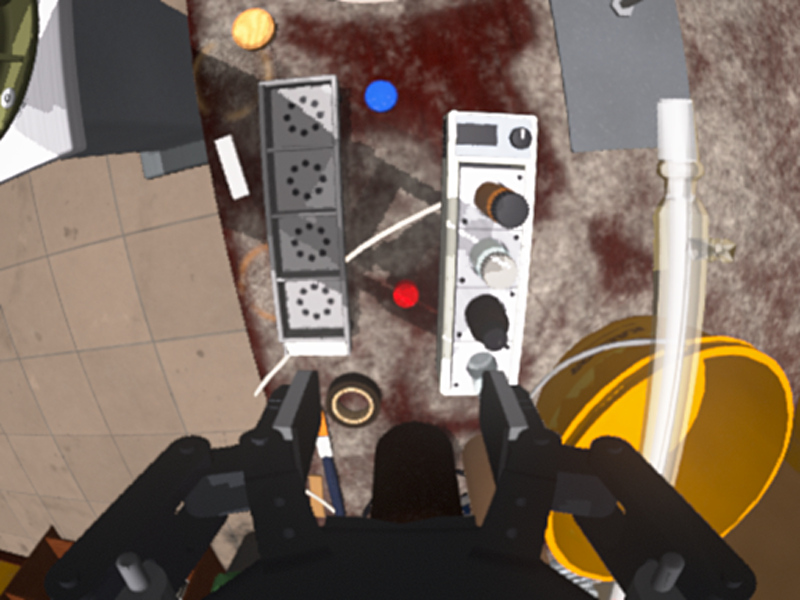

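```bash
python3 - <<'E'
from h import *
import pickle
cs,cd,cw=viewer.calibration("scene"),viewer.calibration("side"),pickle.load(open("w1.pkl","rb"))
S=lambda l:np.array(l)/5+[222,135]-.4
D=lambda l:np.array(l)/4.7+[185,136]-.4
W=lambda l:np.array(l)/1.5625-.2
H=[-33,114.5,56],[33,114.5,56],[33,-114.5,56],[-33,-114.5,56]
R2=[[-29,-109.5,57],[29,-109.5,57],[29,92.5,57],[-29,92.5,57]]
ow=(cw,1,H,W([(446,112),(537,116),(517,395),(441,394)]))
os_=(cs,0,H[2:],S([(548,415),(403,502)])); od=(cd,0,[H[0],H[1],H[3]],D([(240,405),(62,392),(328,68)]))
for o in ([ow],[ow,os_,od]):
    p,e=fit(o,[.5,-.2,-.14]);print("heater",p.round(4),e.round(1).tolist())
rw=(cw,1,R2,W([(337,76),(260,82),(280,338),(348,340)])); rd=(cd,0,R2,D([(445,485),(608,492),(615,150),(480,143)]))
for o in ([rw],[rw,rd]):
    p2,e=fit(o,[.4,-.2,3.03]);print("rack",p2.round(4),e.round(1).tolist())
s=r.sense();R=s["orientation"]
for n,y in zip("tall squat drop crimp".split(),(49.5,4.5,-40.5,-85.5)):
    P=world(p,[0,y,62])[0]; print(n,P.round(4),((P-s["eef_pos"])@R*1000).round(1))
for y in (66,16,-34,-84):
    P=world(p2,[0,y,62])[0]; print(P.round(4),((P-s["eef_pos"])@R*1000).round(1))
E
```

```text
heater [ 0.5259 -0.3262 -0.1408] [[0.8, -0.4], [-0.6, -0.3], [-0.1, -0.1], [-0.0, 1.9]]
heater [ 0.5251 -0.3256 -0.1424] [[0.2, -0.9], [-1.2, -0.7], [-0.8, -0.3], [-0.8, 1.6], [2.8, 0.8], [1.6, 0.1], [-1.1, 0.7], [-0.4, 0.1], [-0.5, -0.6]]
rack [ 0.3932 -0.2753  3.0156] [[0.4, -0.3], [-0.2, 0.1], [-1.0, 1.0], [0.5, -0.5]]
rack [ 0.3927 -0.2752  3.0188] [[-0.3, -0.4], [-0.8, 0.2], [-1.1, 1.0], [0.4, -0.7], [-1.3, -1.6], [-1.0, -0.3], [-0.0, 0.8], [-0.2, 0.4]]
tall [ 0.5321 -0.2766  0.062 ] [ 44.8  67.  189.7]
squat [ 0.5258 -0.3212  0.062 ] [ -0.2  67.1 189.7]
drop [ 0.5194 -0.3657  0.062 ] [-45.2  67.2 189.7]
crimp [ 0.513  -0.4103  0.062 ] [-90.2  67.3 189.7]
[ 0.3846 -0.3407  0.062 ] [-39.8 -69.7 189.6]
[ 0.3908 -0.2911  0.062 ] [ 10.1 -70.8 189.6]
[ 0.3969 -0.2414  0.062 ] [ 60.1 -71.9 189.6]
[ 0.403  -0.1918  0.062 ] [110.1 -73.  189.6]
```

The picture shows the heater at right with its panel at the top (+y). From the panel the order is tall, squat, dropper, crimp. The rack is at left, with its white plate at the bottom end (-y, near (320,347)). The pose fits from the different cameras agree to about 1 mm, so I'll start with the tall vial.

```bash
python3 -m inch '[{"dx":20,"dy":30,"dz":20,"twist":0},{"dx":45,"dy":67,"dz":50,"twist":0},{"dx":45,"dy":67,"dz":50,"twist":0},{"dx":45,"dy":67,"dz":90,"twist":0},{"dx":45,"dy":67,"dz":130,"twist":0},{"dx":45,"dy":67,"dz":165,"twist":0},{"dx":45,"dy":67,"dz":187,"twist":0},{"dx":45,"dy":67,"dz":187,"twist":0},{"dx":45,"dy":67,"dz":187,"twist":0}]' 90 30
python3 -m inch '[{"dx":0,"dy":0,"dz":0,"twist":0},{"dx":0,"dy":0,"dz":0,"twist":0},{"dx":0,"dy":0,"dz":0,"twist":0},{"dx":0,"dy":0,"dz":0,"twist":0},{"dx":0,"dy":0,"dz":0,"twist":0},{"dx":0,"dy":0,"dz":0,"twist":0}]' 255 30
```

```text
t: 3.4
eef_pos: [0.5326, -0.2766, 0.066]
orientation: [[0.142, 0.99, 0.002], [0.99, -0.142, -0.001], [-0.001, 0.002, -1.0]]
wrist_force: [0.3, 0.5, -0.4]
opening: 0.0555
grip_force: 0.0
t: 4.15
eef_pos: [0.5327, -0.276, 0.0653]
orientation: [[0.141, 0.99, 0.001], [0.99, -0.141, -0.001], [-0.001, 0.001, -1.0]]
wrist_force: [-1.5, -0.5, 7.0]
opening: 0.0239
grip_force: 29.4
```

```bash
python3 -m inch '[{"dx":0,"dy":0,"dz":-10,"twist":0},{"dx":0,"dy":0,"dz":-30,"twist":0},{"dx":0,"dy":0,"dz":-60,"twist":0},{"dx":0,"dy":0,"dz":-85,"twist":0},{"dx":0,"dy":0,"dz":-100,"twist":0},{"dx":-15,"dy":-25,"dz":-100,"twist":0},{"dx":-35,"dy":-60,"dz":-100,"twist":0},{"dx":-60,"dy":-100,"dz":-100,"twist":0},{"dx":-78,"dy":-126,"dz":-100,"twist":0},{"dx":-85,"dy":-137,"dz":-90,"twist":0},{"dx":-85,"dy":-137,"dz":-70,"twist":0},{"dx":-85,"dy":-137,"dz":-45,"twist":0},{"dx":-85,"dy":-137,"dz":-20,"twist":0},{"dx":-85,"dy":-137,"dz":-8,"twist":0},{"dx":-85,"dy":-137,"dz":0,"twist":0},{"dx":-85,"dy":-137,"dz":2,"twist":0},{"dx":-85,"dy":-137,"dz":2.5,"twist":0},{"dx":-85,"dy":-137,"dz":2.5,"twist":0}]'
python3 - <<'E'
from h import *
im=viewer.grab_frame("side"); viewer.grab_frame("scene")
a=viewer.grab_frame("side")[120:270,170:340]; b=viewer.grab_frame("scene")[120:300,180:350]
a=cv2.resize(a,(400,353)); b=cv2.resize(b,(400,424)); 
o=np.zeros((424,800,3),np.uint8); o[:353,:400]=a; o[:,400:]=b; cv2.imwrite("pics/p1.png",o[:,:,::-1])
E
```

```text
t: 6.4
eef_pos: [0.3851, -0.3408, 0.0624]
orientation: [[0.141, 0.99, 0.001], [0.99, -0.141, -0.001], [-0.001, 0.001, -1.0]]
wrist_force: [-0.8, 0.4, 2.2]
opening: 0.024
grip_force: 29.7
```

View pics/p1.png

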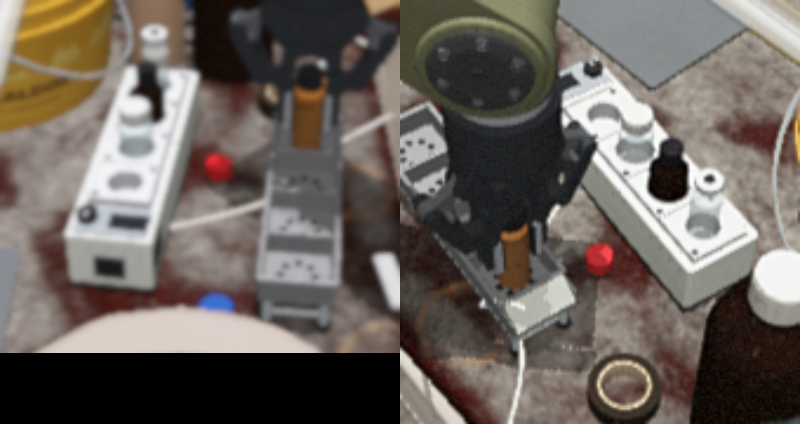

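The tall vial is upright in the compartment next to the white plate (right half, vial at (515,260), plate at (540,303)). I'll release it and go to the squat vial.

```bash
python3 -m inch '[{"dx":0,"dy":0,"dz":0,"twist":0},{"dx":0,"dy":0,"dz":0,"twist":0},{"dx":0,"dy":0,"dz":0,"twist":0},{"dx":0,"dy":0,"dz":-15,"twist":0},{"dx":0,"dy":0,"dz":-50,"twist":0},{"dx":0,"dy":0,"dz":-90,"twist":0},{"dx":10,"dy":30,"dz":-100,"twist":0},{"dx":25,"dy":80,"dz":-100,"twist":0},{"dx":38,"dy":125,"dz":-100,"twist":0},{"dx":40,"dy":137,"dz":-95,"twist":0},{"dx":40,"dy":137,"dz":-90,"twist":0},{"dx":40,"dy":137,"dz":-60,"twist":0},{"dx":40,"dy":137,"dz":-25,"twist":0},{"dx":40,"dy":137,"dz":-5,"twist":0},{"dx":40,"dy":137,"dz":0,"twist":0},{"dx":40,"dy":137,"dz":0,"twist":0}]' 90 30
python3 -m inch '[{"dx":0,"dy":0,"dz":0,"twist":0},{"dx":0,"dy":0,"dz":0,"twist":0},{"dx":0,"dy":0,"dz":0,"twist":0},{"dx":0,"dy":0,"dz":0,"twist":0},{"dx":0,"dy":0,"dz":0,"twist":0},{"dx":0,"dy":0,"dz":0,"twist":0}]' 255 30
```

```text
t: 8.6
eef_pos: [0.5261, -0.3206, 0.0626]
orientation: [[0.141, 0.99, 0.001], [0.99, -0.141, -0.001], [-0.0, 0.001, -1.0]]
wrist_force: [0.8, -0.3, 0.2]
opening: 0.0552
grip_force: 0.0
t: 9.35
eef_pos: [0.5264, -0.3205, 0.0629]
orientation: [[0.14, 0.99, 0.001], [0.99, -0.14, -0.001], [-0.001, 0.001, -1.0]]
wrist_force: [-1.8, 1.0, 6.3]
opening: 0.0265
grip_force: 29.6
```

```bash
python3 -m inch '[{"dx":0,"dy":0,"dz":-10,"twist":0},{"dx":0,"dy":0,"dz":-30,"twist":0},{"dx":0,"dy":0,"dz":-60,"twist":0},{"dx":0,"dy":0,"dz":-85,"twist":0},{"dx":0,"dy":0,"dz":-100,"twist":0},{"dx":2,"dy":-25,"dz":-100,"twist":0},{"dx":5,"dy":-60,"dz":-100,"twist":0},{"dx":8,"dy":-100,"dz":-100,"twist":0},{"dx":10,"dy":-126,"dz":-100,"twist":0},{"dx":10,"dy":-138,"dz":-90,"twist":0},{"dx":10,"dy":-138,"dz":-70,"twist":0},{"dx":10,"dy":-138,"dz":-45,"twist":0},{"dx":10,"dy":-138,"dz":-20,"twist":0},{"dx":10,"dy":-138,"dz":-8,"twist":0},{"dx":10,"dy":-138,"dz":0,"twist":0},{"dx":10,"dy":-138,"dz":2,"twist":0},{"dx":10,"dy":-138,"dz":2.5,"twist":0},{"dx":10,"dy":-138,"dz":2.5,"twist":0}]'
python3 - <<'E'
from h import *
viewer.grab_frame("side"); viewer.grab_frame("scene")
for c in("side","scene"):
  for t in("tall_vial","squat_vial"): print(c,t,[(round(d["confidence"],2),np.round(d["box"]).tolist()) for d in viewer.masks_of(c,t)[:2]])
E
```

```text
t: 11.6
eef_pos: [0.391, -0.2911, 0.0599]
orientation: [[0.141, 0.99, 0.001], [0.99, -0.141, -0.001], [-0.001, 0.001, -1.0]]
wrist_force: [-2.4, 0.5, 4.8]
opening: 0.0261
grip_force: 30.2
side tall_vial [(0.71, [302.0, 167.0, 14.0, 10.0]), (0.71, [224.0, 197.0, 35.0, 20.0])]
side squat_vial [(0.64, [300.0, 185.0, 9.0, 33.0])]
scene tall_vial [(0.78, [228.0, 223.0, 16.0, 44.0])]
scene squat_vial [(0.54, [214.0, 208.0, 11.0, 32.0])]
```

```bash
python3 -m inch '[{"dx":0,"dy":0,"dz":0,"twist":0},{"dx":0,"dy":0,"dz":0,"twist":0},{"dx":0,"dy":0,"dz":0,"twist":0},{"dx":0,"dy":0,"dz":-15,"twist":0},{"dx":0,"dy":0,"dz":-50,"twist":0},{"dx":0,"dy":0,"dz":-90,"twist":0},{"dx":-12,"dy":30,"dz":-102,"twist":0},{"dx":-32,"dy":80,"dz":-102,"twist":0},{"dx":-50,"dy":125,"dz":-102,"twist":0},{"dx":-55,"dy":138,"dz":-100,"twist":0},{"dx":-55,"dy":138,"dz":-90,"twist":0},{"dx":-55,"dy":138,"dz":-60,"twist":0},{"dx":-55,"dy":138,"dz":-28,"twist":0},{"dx":-55,"dy":138,"dz":-8,"twist":0},{"dx":-55,"dy":138,"dz":-2.5,"twist":0},{"dx":-55,"dy":138,"dz":-2.5,"twist":0}]' 90 30
python3 -m inch '[{"dx":0,"dy":0,"dz":0,"twist":0},{"dx":0,"dy":0,"dz":0,"twist":0},{"dx":0,"dy":0,"dz":0,"twist":0},{"dx":0,"dy":0,"dz":0,"twist":0},{"dx":0,"dy":0,"dz":0,"twist":0},{"dx":0,"dy":0,"dz":0,"twist":0}]' 255 30
```

```text
t: 13.9
eef_pos: [0.5198, -0.3649, 0.0625]
orientation: [[0.141, 0.99, 0.001], [0.99, -0.141, -0.0], [-0.0, 0.001, -1.0]]
wrist_force: [-0.4, 0.4, 0.8]
opening: 0.0555
grip_force: 0.0
t: 14.65
eef_pos: [0.5201, -0.3651, 0.0629]
orientation: [[0.14, 0.99, 0.001], [0.99, -0.14, -0.001], [-0.001, 0.001, -1.0]]
wrist_force: [-1.5, 1.4, 5.9]
opening: 0.0298
grip_force: 29.5
```

```bash
python3 -m inch '[{"dx":0,"dy":0,"dz":-10,"twist":0},{"dx":0,"dy":0,"dz":-30,"twist":0},{"dx":0,"dy":0,"dz":-60,"twist":0},{"dx":0,"dy":0,"dz":-85,"twist":0},{"dx":0,"dy":0,"dz":-100,"twist":0},{"dx":18,"dy":-25,"dz":-100,"twist":0},{"dx":45,"dy":-60,"dz":-100,"twist":0},{"dx":75,"dy":-100,"dz":-100,"twist":0},{"dx":96,"dy":-127,"dz":-100,"twist":0},{"dx":105,"dy":-139,"dz":-95,"twist":0},{"dx":105,"dy":-139,"dz":-70,"twist":0},{"dx":105,"dy":-139,"dz":-45,"twist":0},{"dx":105,"dy":-139,"dz":-20,"twist":0},{"dx":105,"dy":-139,"dz":-8,"twist":0},{"dx":105,"dy":-139,"dz":0,"twist":0},{"dx":105,"dy":-139,"dz":2,"twist":0},{"dx":105,"dy":-139,"dz":2.5,"twist":0},{"dx":105,"dy":-139,"dz":2.5,"twist":0}]'
python3 - <<'E'
from h import *
viewer.grab_frame("side"); viewer.grab_frame("scene")
a=viewer.grab_frame("side")[120:270,170:340]; b=viewer.grab_frame("scene")[120:300,180:350]
a=cv2.resize(a,(400,353)); b=cv2.resize(b,(400,424)); 
o=np.zeros((424,800,3),np.uint8); o[:353,:400]=a; o[:,400:]=b; cv2.imwrite("pics/p3.png",o[:,:,::-1])
E
```

```text
t: 16.9
eef_pos: [0.3971, -0.2414, 0.0599]
orientation: [[0.141, 0.99, 0.001], [0.99, -0.141, -0.0], [-0.0, 0.001, -1.0]]
wrist_force: [-2.3, 1.0, 5.7]
opening: 0.0289
grip_force: 30.4
```

View pics/p3.png

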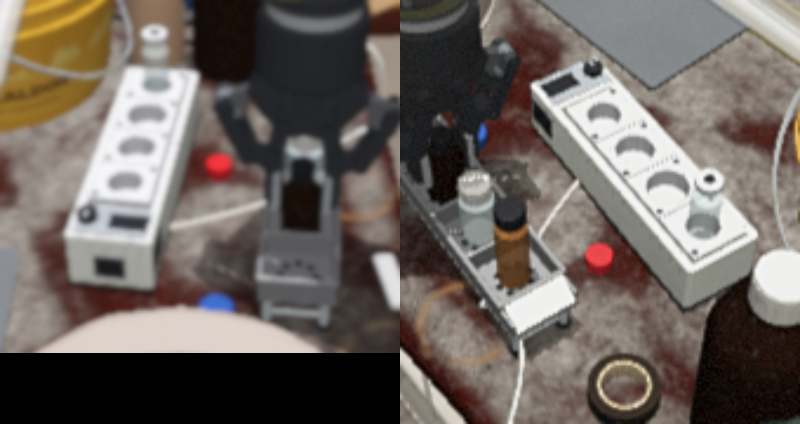

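Tall (513,255), squat (475,210) and dropper (447,165) stand upright, in order from the plate. The crimp vial is next.

```bash
python3 -m inch '[{"dx":0,"dy":0,"dz":0,"twist":0},{"dx":0,"dy":0,"dz":0,"twist":0},{"dx":0,"dy":0,"dz":0,"twist":0},{"dx":0,"dy":0,"dz":-15,"twist":0},{"dx":0,"dy":0,"dz":-50,"twist":0},{"dx":0,"dy":0,"dz":-90,"twist":0},{"dx":-25,"dy":25,"dz":-105,"twist":0},{"dx":-65,"dy":60,"dz":-105,"twist":0},{"dx":-105,"dy":98,"dz":-105,"twist":0},{"dx":-138,"dy":128,"dz":-105,"twist":0},{"dx":-150,"dy":139,"dz":-105,"twist":0},{"dx":-150,"dy":139,"dz":-95,"twist":0},{"dx":-150,"dy":139,"dz":-60,"twist":0},{"dx":-150,"dy":139,"dz":-30,"twist":0},{"dx":-150,"dy":139,"dz":-10,"twist":0},{"dx":-150,"dy":139,"dz":-4,"twist":0},{"dx":-150,"dy":139,"dz":-4,"twist":0}]' 90 30
python3 -m inch '[{"dx":0,"dy":0,"dz":0,"twist":0},{"dx":0,"dy":0,"dz":0,"twist":0},{"dx":0,"dy":0,"dz":0,"twist":0},{"dx":0,"dy":0,"dz":0,"twist":0},{"dx":0,"dy":0,"dz":0,"twist":0},{"dx":0,"dy":0,"dz":0,"twist":0}]' 255 30
```

```text
t: 19.23
eef_pos: [0.5136, -0.4093, 0.0639]
orientation: [[0.14, 0.99, 0.0], [0.99, -0.14, -0.0], [-0.0, 0.001, -1.0]]
wrist_force: [-0.0, -0.5, 0.0]
opening: 0.0555
grip_force: 0.0
t: 19.98
eef_pos: [0.5137, -0.4097, 0.0643]
orientation: [[0.141, 0.99, 0.001], [0.99, -0.141, -0.001], [-0.001, 0.001, -1.0]]
wrist_force: [-1.1, 0.2, 6.5]
opening: 0.0221
grip_force: 29.5
```

```bash
python3 - <<'E'
from h import *
import pickle
cd,cw=viewer.calibration("side"),pickle.load(open("w1.pkl","rb"))
u=np.array([390,393])/1.5625; d=np.array(cd["attitude"])@[(u[0]-cd["cx"])/cd["fx"],-(u[1]-cd["cy"])/cd["fy"],-1]
for z in (0,.05,.1,.15,.2,.25): print("side",z,(np.array(cd["xyz"])+d*(z-cd["xyz"][2])/d[2]).round(3))
u=np.array([365,2])/1.5625; v=u-[cw["cx"],cw["cy"]]; rr=np.hypot(*v); th=rr/cw["fx"]
d=np.array(cw["attitude"])@[np.sin(th)*v[0]/rr,-np.sin(th)*v[1]/rr,-np.cos(th)]
for z in (0,.05,.1,.15,.2,.25): print("wrist",z,(np.array(cw["xyz"])+d*(z-cw["xyz"][2])/d[2]).round(3))
E
```

```text
side 0 [ 0.484 -0.192  0.   ]
side 0.05 [ 0.482 -0.145  0.05 ]
side 0.1 [ 0.481 -0.098  0.1  ]
side 0.15 [ 0.479 -0.051  0.15 ]
side 0.2 [ 0.478 -0.004  0.2  ]
side 0.25 [0.476 0.044 0.25 ]
wrist 0 [ 0.462 -0.099  0.   ]
wrist 0.05 [ 0.463 -0.115  0.05 ]
wrist 0.1 [ 0.464 -0.132  0.1  ]
wrist 0.15 [ 0.466 -0.149  0.15 ]
wrist 0.2 [ 0.467 -0.165  0.2  ]
wrist 0.25 [ 0.468 -0.182  0.25 ]
```

The bowl stays clear of the gripper at the last compartment. I'll place the crimp vial.

```bash
python3 -m inch '[{"dx":0,"dy":0,"dz":-10,"twist":0},{"dx":0,"dy":0,"dz":-30,"twist":0},{"dx":0,"dy":0,"dz":-60,"twist":0},{"dx":0,"dy":0,"dz":-85,"twist":0},{"dx":0,"dy":0,"dz":-100,"twist":0},{"dx":25,"dy":-18,"dz":-100,"twist":0},{"dx":65,"dy":-46,"dz":-100,"twist":0},{"dx":110,"dy":-77,"dz":-100,"twist":0},{"dx":155,"dy":-108,"dz":-100,"twist":0},{"dx":188,"dy":-132,"dz":-100,"twist":0},{"dx":200,"dy":-140,"dz":-95,"twist":0},{"dx":200,"dy":-140,"dz":-75,"twist":0},{"dx":200,"dy":-140,"dz":-45,"twist":0},{"dx":200,"dy":-140,"dz":-20,"twist":0},{"dx":200,"dy":-140,"dz":-8,"twist":0},{"dx":200,"dy":-140,"dz":0,"twist":0},{"dx":200,"dy":-140,"dz":2,"twist":0},{"dx":200,"dy":-140,"dz":2.5,"twist":0},{"dx":200,"dy":-140,"dz":2.5,"twist":0}]'
```

```text
t: 22.35
eef_pos: [0.4032, -0.1918, 0.0613]
orientation: [[0.14, 0.99, 0.001], [0.99, -0.14, -0.001], [-0.0, 0.001, -1.0]]
wrist_force: [0.1, -0.5, 1.4]
opening: 0.0222
grip_force: 29.6
```

Next: release, lift, and back off toward +x to look.

```bash
python3 -m inch '[{"dx":0,"dy":0,"dz":0,"twist":0},{"dx":0,"dy":0,"dz":0,"twist":0},{"dx":0,"dy":0,"dz":0,"twist":0},{"dx":0,"dy":0,"dz":-15,"twist":0},{"dx":0,"dy":0,"dz":-50,"twist":0},{"dx":0,"dy":0,"dz":-100,"twist":0},{"dx":0,"dy":0,"dz":-150,"twist":0},{"dx":-40,"dy":30,"dz":-190,"twist":0},{"dx":-80,"dy":60,"dz":-190,"twist":0},{"dx":-110,"dy":72,"dz":-190,"twist":0},{"dx":-110,"dy":72,"dz":-190,"twist":0},{"dx":-110,"dy":72,"dz":-190,"twist":0}]' 90 30
python3 - <<'E'
from h import *
c=viewer.calibration("wrist"); w=viewer.grab_frame("wrist")
a=viewer.grab_frame("side")[120:270,170:340]
o=np.zeros((424,800,3),np.uint8); o[:353,:400]=cv2.resize(a,(400,353)); o[:,400:]=cv2.resize(w[20:250,130:347],(400,424))
cv2.imwrite("pics/p4.png",o[:,:,::-1])
for t,y,h in(("tall_vial",66,84),("squat_vial",16,61),("dropper_bottle",-34,68),("crimp_vial",-84,74)):
    base=world([.3927,-.2752,3.0188],[[0,y,35],[0,y,35+h]])
    print(t,proj(c,base,1).round().tolist(),[(round(d["confidence"],2),np.round(d["box"]).tolist()) for d in viewer.masks_of("wrist",t)[:2]])
E
```

```text
t: 23.85
eef_pos: [0.4585, -0.3102, 0.2514]
orientation: [[0.141, 0.99, 0.0], [0.99, -0.141, 0.0], [0.0, 0.0, -1.0]]
wrist_force: [0.6, 0.6, 1.1]
opening: 0.055
grip_force: 0.0
tall_vial [[202.0, 192.0], [188.0, 218.0]] [(0.79, [195.0, 204.0, 32.0, 40.0])]
squat_vial [[199.0, 154.0], [189.0, 165.0]] [(0.96, [196.0, 159.0, 36.0, 33.0])]
dropper_bottle [[197.0, 114.0], [184.0, 119.0]] [(0.66, [192.0, 116.0, 38.0, 28.0])]
crimp_vial [[196.0, 73.0], [180.0, 68.0]] [(0.92, [188.0, 70.0, 36.0, 27.0])]
```

View pics/p4.png

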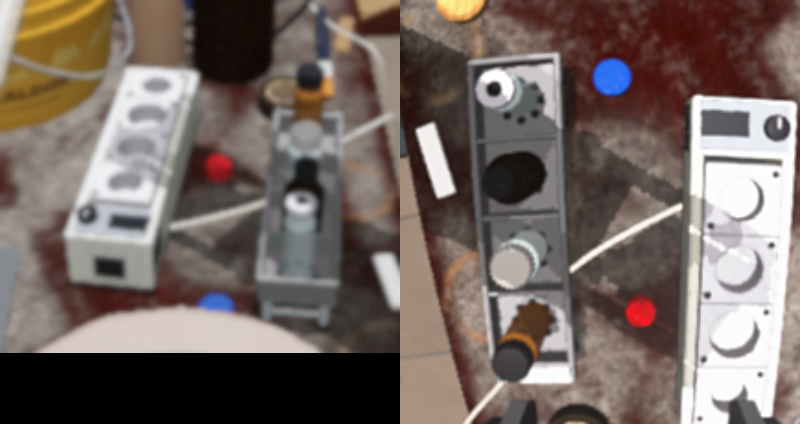

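The right half shows the rack with its white plate at (545,375). From the plate the order is tall (520,345), squat (515,260), dropper (515,178), crimp (500,90). All four are upright, centred and released, and their masks match the predicted base and top positions.

```bash
python3 -c "
from cell import r
print(r.sign_off())"
```

```text
the job is handed in; nothing more can be done
None
```

All four bottles stand upright and released in the rack, in order from the white writing plate: tall, squat, dropper, crimp; I handed the job in at about 24 s on the robot's clock.

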